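# Roll a soft clay tube home on the drying rack

## Robot

A 6-joint arm with a two-finger parallel gripper is mounted at the origin on a cart in front of the work surface, level with it; the furniture and walls round the work are solid. World frame = base frame: x ahead of the robot, y to its left, z up, the work surface at z = 0. Lengths are in mm, angles in rad, forces in N, time in s.
With the tool pointing down it reaches from about 350 to 875 mm from the base axis. Payload 15.5 kg.
Tool frame: the origin (TCP) lies between the finger pads; the fingertips stand 11 mm ahead of it and the grasp point (between the pads) lies 8 mm behind it (r.nose_length is the distance from the TCP to the fingertips, in mm); z points along the fingers, y is the line along which they close (so a half turn about z gives the same grasp; the last joint's range is limited). The gripper opens to 85 mm and grips with 20 to 120 N. Pads are 22 mm wide; open, the fingers measure 114 mm over their backs; the gripper's body (76 mm by 85 mm) begins 54 mm behind the grasp point. The pads swing forward as they close: fully open they stand 13 mm farther back than shut.
Start: joints at [-1.442, 0.494, 1.345, -0, 1.302, -0.096], TCP at [138.711, -609.414, 242.277] pointing down, gripper open.
Joint ranges: [-2.91, 2.91], [-0.82, 2.16], [0.22, 2.67], [-1.22, 4.37], [0.12, 2.79], [-3.08, 3.08]. Speed limits (rad/s): [1.89, 1.89, 2.57, 3.01, 3.01, 3.01].

## Interface

Orientations are given as a unit quaternion [x, y, z, w].
In Python, from bench import r gives the robot as it stands.
- The arm moves only by the tool handwheel, called after "Request:" by a JSON object that holds its "fn" and its "kwargs". Schema: {"type":"object","properties":{"moves":{"type":"array","items":{"type":"array","items":{"type":"array","items":{"type":"number"},"minItems":5,"maxItems":5},"minItems":1,"maxItems":12},"minItems":1,"maxItems":1},"grip_n":{"type":"number"},"only":{"type":"string"},"quiet":{"type":"boolean"},"lines":{"type":"string"}},"required":["moves"],"additionalProperties":false}. moves is a list that holds a single list of rows (three levels of brackets), with 1 to 12 rows, each of 5 numbers: the finger opening in mm, then dx, dy, dz in mm, then a turn about the tool's z in rad; each row is the pose to reach, as a shift and turn from the pose commanded when the call began, along the tool's axes at that moment; what a row does not reach only later rows make up. A row lasts 1/10 s, in which the tool goes at most 50 mm and 0.15 rad, less where a joint would pass 70% of its speed; a pose out of reach is approached as far as the arm can. The fingers move at their own pace and stop on an object; grip_n is the grip in N (left out, the last holds). Time passes only in rows, so rows that do not move let the fingers close. The tool returns the time, the measured TCP pose, the force, the opening and the grip force at its end. only (a regular expression) keeps the lines of the reply that match it, lines (a string "A,B") keeps lines A to B, and quiet returns only ok. Input that does not fit is refused with a message, and nothing moves.
- r.get_state(): the state, without advancing time (a new reading comes with each control period).
- r.snapshot(name): name is "side" or "top"; returns a dict with "frame" (400x640x3 uint8, red, green, blue), "range_z" (400x640 float32, mm along the optical axis (not along the pixel's ray), 0 where there is no reading), "mtx" (3x3 intrinsics, pixels), "k1" (the pictures are not rectified: a ray, as slopes to the right and down, at radius r is drawn at 1 + k1 r^2 times it, then the intrinsics apply), "position" and "rotation" of the camera in the world. Camera axes: x right, y down, z forward; pixel columns grow to the right and rows downward; lengths in mm; the calibration is good to about 2 mm. A picture is of the moment at which its call begins.
- r.job_done(): hands the job in; it is judged then, once.
The state is a dict: "t": time; "q": joint angles; "qvel": joint speeds; "joint_efforts": joint torques, N m; "ee_pos": TCP position; "ee_rot": TCP orientation; "force": force on the tool from outside, world axes, zero at the start; "ft_torque": the same for the moment, N m; "finger_gap": finger opening in mm; "finger_force": force on a finger pad.
Only numpy, scipy, OpenCV 4.12 (cv2) and the standard library are available. Lean on these libraries where they do the work, as an engineer would, in place of code of your own. Each camera call takes 0.05 s, during which the arm holds its last target. There are 200 camera calls.

## Task

Take the wooden rib out of the tool block and use it as a paddle to roll the nearer clay tube gently along the rails of the drying rack until it settles in the empty hollow beside the tube that is already drying there. The clay is still soft: do not touch the tube with the gripper, do not lift it, and do not let it touch or shift the other tube. Then put the rib back fully home in its slot, leaving the kidney-shaped rib in its place.

Things in the scene. Friction and masses are not known exactly. Their poses are not given: they have to be found in the camera images.
- clay_tube: The tube to roll: round, open tube of soft grey-brown clay, 44 mm outside diameter, 120 mm long, about 0.14 kg. Starts lying across the rails towards the rack's -x end, square within 2 degrees. Origin at its centre; y is the tube's axis (about the rack's y); z points up at the start and turns as it rolls. It rolls easily but stops soon after a push ends.
- parked_tube: A second tube just like it, already drying in the far hollow, 62 mm beyond the empty one (18 mm clear between two seated tubes). Origin at its centre, y along its axis. Must not be touched.
- drying_rack: Fixed wooden rack, 330 mm long: two level rails along its x, centre lines at y = +-38 mm, each 18 mm wide (58 mm open between), tops 46 mm above the table. A tube lies across both, centre 22 mm over the rail tops, and is rolled towards +x. Stop dowels 10 mm thick, 14 mm high stand on the rails at x = +-157 mm; bearers 16 mm high join the rails below. Origin: centre of the underside.
- free_hollow (a point): Centre of a tube seated in the empty hollow: rack x = +45, y = 0, z = 64.7 mm; axes as the rack (x the rolling direction). Each rail has a V hollow here, 32 mm long, 4 mm deep, sides 14 degrees: a tube whose centre passes its near lip (16 mm before this point) rolls down into it by itself and stays if it comes slowly (under about 0.1 m/s).
- rib_wood: The paddle: flat wooden throwing rib, 102 mm long (y), 48 wide (x), 8 thick (z from 0 to 8 mm: the origin is the middle of one flat face), rounded corners, finger hole in the middle, 0.03 kg. It stands in its slot leaning 35 degrees from vertical towards the block's -x, upper end = +y; its z is the slot's thickness. 44 mm stick out of the sloping face, 58 mm are in the slot.
- rib_kidney: A kidney-shaped rubber rib, 90 x 56 x 8 mm, in the block's other slot, 78 mm from the wooden rib along the block's -y, sticking out 32 mm. Leave it there. Same axes as the wooden rib.
- tool_block: Fixed wooden wedge, 115 (x) x 168 mm (y), 26 mm high at its -x side, 103 mm near its +x side. Its face slopes 35 degrees, falling towards its -x (towards the table's near right corner). The slots go in square to the face: inward direction (0.574, 0, -0.819) in the block's frame, normal of a rib's flat faces (0.819, 0, 0.574). Origin: centre of the underside.
- slot_mouth (a point): Middle of the mouth of the wooden rib's slot, on the sloping face (block x = 0, y = 41, z = 68 mm). The slot is 58 mm wide along the block's y, 16 mm thick, 58 mm deep. Axes as the block.
- rib_home (a point): Where the wooden rib's origin lies when it is fully home, on the slot's floor and lower wall (block x = -2.5, y = 41, z = 58.0 mm). Axes as the block.

How it is judged:
By the outcome, as a careful person would: the job done as asked, in the order asked, and still so for the second after the job is handed in, with the robot touching nothing.
It also fails if it takes over 67 s, if anything falls off the work surface, if the arm or the gripper's body presses on something with over 40 N, if the wrist force passes 120 N, or if a joint passes its speed limit or range.

## Working session

There is one attempt and no reset: what is moved stays moved. The work goes in short steps, Python scripts to look and compute and a tool call to move; the robot and the scene stay as the last step left them, time stands still between calls to the robot, and variables do not carry over. Pictures are saved under pics/ and viewed, at most 10 in all, crops included, and the job is handed in when it is done.

```bash
mkdir -p pics; ls; cat > h.py <<'E'
import numpy as np, cv2
from scipy.spatial.transform import Rotation as R
from bench import r
def snap(n,f=None):
    s=r.snapshot(n)
    if f: cv2.imwrite('pics/'+f,s['frame'][:,:,::-1])
    return s
def rot(s):
    a=np.array(s['rotation'],float)
    return a if a.shape==(3,3) else R.from_quat(a).as_matrix()
def cloud(s):
    m=s['mtx'];v,u=np.mgrid[0:400,0:640]
    pts=np.stack([u.ravel(),v.ravel()],1).astype(np.float64)[:,None]
    n=cv2.undistortPoints(pts,np.array(m,float),np.array([s['k1'],0,0,0],float))[:,0]
    z=s['range_z'].ravel().astype(float)
    P=np.c_[n*z[:,None],z]@rot(s).T+np.array(s['position'])
    P[z==0]=np.nan
    return P.reshape(400,640,3)
E
python3 - <<'E'
from h import *
for n in('top','side'):
    s=snap(n,n+'0.png'); print(n,s['position'],np.round(rot(s),3).tolist(),s['mtx'].tolist(),s['k1'])
    np.save(n+'0.npy',cloud(s)); 
print(r.get_state())
E
```

```text
pics
top [404.32563689 -36.32126048 977.27021315] [[0.001, -0.985, 0.175], [-1.0, -0.005, -0.022], [0.023, -0.174, -0.984]] [[374.5297082129836, 0.0, 323.1065829469665], [0.0, 374.5297082129836, 201.34310037109984], [0.0, 0.0, 1.0]] -0.021318634674697048
side [398.32850961 868.2035075  664.31727981] [[-0.982, -0.108, 0.152], [-0.186, 0.532, -0.826], [0.008, -0.84, -0.543]] [[464.3998666685481, 0.0, 317.2977331135261], [0.0, 464.3998666685481, 198.69659328740266], [0.0, 0.0, 1.0]] -0.042915219968553756
{'t': 0.1, 'q': array([-1.44250697e+00,  4.94090709e-01,  1.34606685e+00,  9.76353501e-06,
        1.30253014e+00, -9.55134517e-02]), 'qvel': array([-0.00010978, -0.00189461, -0.00188975, -0.00099721,  0.00038428,
       -0.00076573]), 'joint_efforts': array([ 3.49873866e-03, -8.83592463e+01, -3.84563935e+01, -8.39531913e-05,
        5.17914348e-03, -4.32781661e-06]), 'ee_pos': array([ 138.66877765, -609.09446929,  241.77953561]), 'ee_rot': array([ 9.93745564e-01,  1.11666708e-01, -4.26655781e-06, -5.47526213e-04]), 'force': array([ 0.12663262,  0.32725889, -0.88004579]), 'ft_torque': array([-0.04916454, -0.0004206 , -0.02286359]), 'finger_force': 0.0, 'finger_gap': 85.28159444575861}
```

View pics/top0.png

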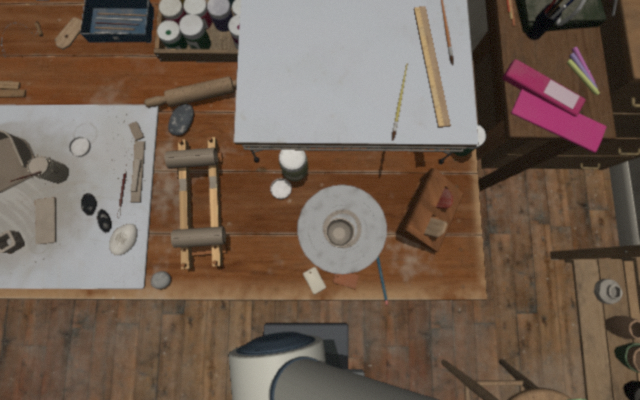

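View pics/side0.png

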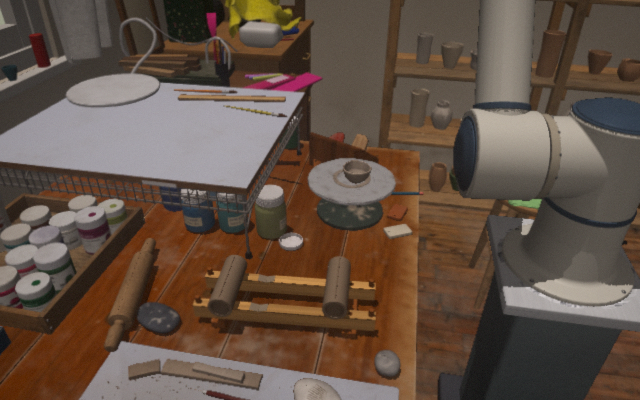

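The top picture shows the rack at (200,205) with the near tube at (198,237) and the parked one at (192,158). The tool block is at (433,210). The banding wheel stands between them at (342,230), and a raised shelf has its edge at row ~145. Next I'll measure them and enlarge the block.

```bash
python3 - <<'E'
from h import *
im=cv2.imread('pics/top0.png')
a=cv2.resize(im[160:260,390:480],None,fx=5,fy=5,interpolation=cv2.INTER_CUBIC)
b=cv2.resize(im[130:280,155:235],None,fx=3.33,fy=3.33,interpolation=cv2.INTER_CUBIC)[:500]
cv2.imwrite('pics/c1.png',np.hstack([a,b]))
P=np.load('top0.npy')
for n,(u,v) in dict(shelf=(350,130),bowl=(342,215),wheel=(315,240),jar=(293,162),near=(198,237),park=(192,158),shelfcorner=(238,138),shelfR=(472,138)).items(): print(n,np.round(P[v,u]))
E
```

```text
shelf [ 703. -113.  194.]
bowl [ 528. -101.   97.]
wheel [468. -37.  99.]
jar [654.  16. 109.]
near [475. 238.  89.]
park [669. 265.  86.]
shelfcorner [683. 132. 194.]
shelfR [ 688. -386.  192.]
```

View pics/c1.png

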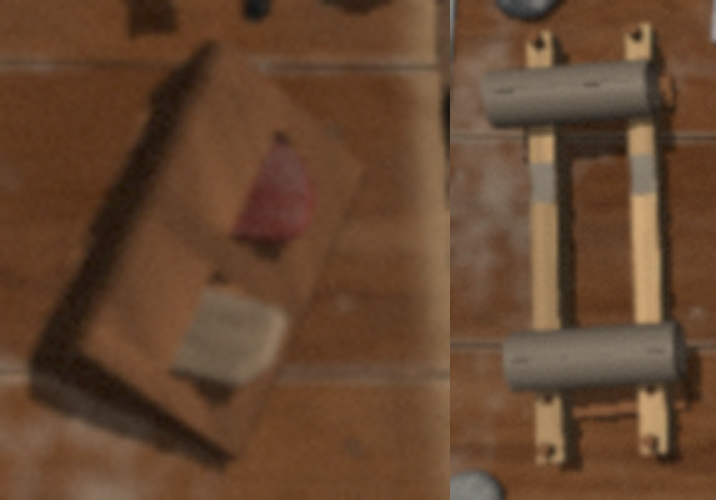

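The enlarged block shows the wooden rib (grey-white) at top px (436,227), with its upper end to the lower right. The kidney is at (445,199). The rack's two empty hollows show as grey patches at px (174,106)→ rows ~184.

```bash
cat > m.py <<'E'
from h import *
P=np.load('top0.npy')
hsv=cv2.cvtColor(cv2.imread('pics/top0.png'),cv2.COLOR_BGR2HSV)
def ln(u,v): return np.round(P[int(v),int(u)],1)
# block corners of the sloping face (crop px)
for c in [(95,335),(210,60),(235,445),(345,175)]:
    print('corner',ln(390+c[0]/5,160+c[1]/5))
# face plane by RANSAC-ish: points in polygon
m=np.zeros((400,640),np.uint8)
poly=np.array([(100,340),(205,65),(350,175),(235,440)])/5+[390,160]
cv2.fillPoly(m,[poly.round().astype(np.int32)],1)
Q=P[m>0];Q=Q[~np.isnan(Q[:,0])]
best=0;rng=np.random.default_rng(0)
for _ in range(500):
    a,b,c=Q[rng.choice(len(Q),3)];n=np.cross(b-a,c-a);n/=np.linalg.norm(n)+1e-9
    i=abs((Q-a)@n)<2.5
    if i.sum()>best:best=i.sum();I=i
c=Q[I].mean(0);n=np.linalg.svd(Q[I]-c)[2][2];n*=np.sign(n[2])
print('plane',c.round(1),n.round(3),best,len(Q),'yaw',np.degrees(np.arctan2(-n[1],-n[0])))
d=(P-c)@n
for nm,hs in dict(wood=(227,436),kid=(199,445)).items():
    v,u=hs;w=np.zeros_like(m);w[v-14:v+14,u-14:u+14]=1
    S=P[(w>0)&(d>6)&(d<60)]
    print(nm,len(S),S.mean(0).round(1),'maxd',np.nanmax(d[(w>0)&(d<60)]).round(1))
# rack
w=np.zeros_like(m);w[135:275,170:225]=1
S=P[(w>0)&(abs(P[...,2]-46)<4)];print('rails',len(S))
k=cv2.minAreaRect(S[:,:2].astype(np.float32));print(k)
for nm,(u0,u1,v0,v1) in dict(near=(165,230,222,252),park=(160,226,144,174)).items():
    T=P[v0:v1,u0:u1].reshape(-1,3);T=T[T[:,2]>62]
    k=cv2.minAreaRect(T[:,:2].astype(np.float32));print(nm,len(T),k,T[:,2].max())
E
python3 m.py
```

```text
corner [ 498.9 -259.   102.6]
corner [ 634.6 -322.5   96.9]
corner [ 450.9 -346.8   30.7]
corner [ 589.6 -409.7   36.4]
plane [ 546.4 -329.1   72.7] [-0.254 -0.513  0.82 ] 1488 2052 yaw 63.59547334572278
wood 239 [ 497.9 -330.6   88. ] maxd 46.0
kid 147 [ 567.  -360.3   81.8] maxd 33.1
rails 1287
((570.8621826171875, 250.49826049804688), (331.835205078125, 109.96090698242188), 5.4811787605285645)
near 949 ((477.0633239746094, 243.0863037109375), (43.884037017822266, 121.88341522216797), 4.473120212554932) 93.53530107442077
park 868 ((674.7220458984375, 274.08984375), (42.986854553222656, 121.55841827392578), 5.055602073669434) 89.46216587248966
```

```bash
cat >> m.py <<'E'
print('----')
yaw=np.radians(65)
ex=np.array([np.cos(yaw),np.sin(yaw),0]);ey=np.array([-ex[1],ex[0],0]);ez=np.array([0,0,1.])
inw=.574*ex-.819*ez; nf=.819*ex+.574*ez
for nm,hs in dict(wood=(227,436),kid=(199,445)).items():
    v,u=hs;w=np.zeros_like(m);w[v-16:v+16,u-16:u+16]=1
    S=P[(w>0)&(d>8)&(d<60)]
    cc=S.mean(0);nn=np.linalg.svd(S-cc)[2][2];nn*=np.sign(nn[2])
    for it in range(3):
        G=S[abs((S-cc)@nn)<2];cc=G.mean(0);nn=np.linalg.svd(G-cc)[2][2];nn*=np.sign(nn[2])
    print(nm,len(G),'normal',nn.round(3),'yaw',np.degrees(np.arctan2(nn[1],nn[0])).round(1),'y rng',np.percentile(G@ey,[0,2,50,98,100]).round(1),'along -inw',np.percentile(-(G@inw),[0,100]).round(1),'z+face at',np.median(G@nf).round(1))
# block extents along ey, ex
B=P[160:260,390:480].reshape(-1,3);B=B[B[:,2]>24]
print('block y',np.percentile(B@ey,[0,1,99,100]).round(1),'x',np.percentile(B@ex,[0,1,99,100]).round(1))
Fp=Q[I];print('block origin plane const (x for z=68):',np.median(Fp@ex-(Fp[:,2]-68)/np.tan(np.radians(35))).round(1))
for nm in('top','side'):
    C=np.load(nm+'0.npy').reshape(-1,3)
    for a in (4.5,5.5,6.5):
        t=np.radians(a);rx=np.array([np.cos(t),np.sin(t),0]);ry=np.array([-rx[1],rx[0],0])
        o=np.array([571,250,0]);X=(C-o)@rx;Y=(C-o)@ry
        k=(abs(C[:,2]-46)<3)&(abs(X)<180)&(abs(Y)<65)
        h=np.histogram(Y[k],np.arange(-60,61,4))[0];print(nm,a,h, 'X',np.percentile(X[k],[.3,99.7]).round(1))
        for lo,hi in((-60,-20),(15,60)):
            e=k&(Y>lo)&(Y<hi);print('  slope',np.polyfit(X[e],Y[e],1).round(3))
E
python3 m.py | sed -n '/----/,$p'
```

```text
----
wood 174 normal [0.341 0.718 0.606] yaw 64.6 y rng [-612.9 -612.  -591.6 -571.7 -570.3] along -inw [105.7 143.7] z+face at -22.1
kid 107 normal [0.36  0.668 0.651] yaw 61.7 y rng [-691.6 -688.3 -665.8 -647.8 -647.3] along -inw [106.9 131.8] z+face at -23.7
block y [-721.1 -718.  -550.9 -549.4] x [-132.  -128.2  -15.1  -14.3]
block origin plane const (x for z=68): -74.2
top 4.5 [  0   2   0   5  28 130 118 123 126  57   0   0   0   0   0   0   0   0
   0   0   0   0   0  25 112 121 113 115  71   1] X [-165.3  163.9]
  slope [ 5.0000e-03 -3.1711e+01]
  slope [1.6000e-02 4.5076e+01]
top 5.5 [  0   1   1   7  21 125 130 116 116  72   0   0   0   0   0   0   0   0
   0   0   0   0   0   7 122 122 120 109  78   0] X [-164.8  163.3]
  slope [-1.3000e-02 -3.1712e+01]
  slope [-2.0000e-03  4.5072e+01]
top 6.5 [  0   1   4  11  26 105 130 117 118  64  13   0   0   0   0   0   0   0
   0   0   0   0   0  24  94 124 121 108  75  12] X [-164.9  163.5]
  slope [-2.7000e-02 -3.1883e+01]
  slope [-1.9000e-02  4.5081e+01]
side 4.5 [  0   0   0   0   3  71 138 164 181 205 133   5   0   0   0   0   0   0
   0   0   0   0   0   2  86 192 188 219 269 155] X [-167.7  161.7]
  slope [ 2.0000e-03 -2.8268e+01]
  slope [1.2000e-02 4.9273e+01]
side 5.5 [  0   0   0   0   0  68 139 160 180 197 156   0   0   0   0   0   0   0
   0   0   0   0   0   0  69 192 205 218 241 197] X [-167.1  162.2]
  slope [-2.0000e-03 -2.8276e+01]
  slope [-4.000e-03  4.939e+01]
side 6.5 [  0   0   0   0   4  63 138 164 169 194 144  24   0   0   0   0   0   0
   0   0   0   0   0   2  73 175 210 207 245 183] X [-166.6  162.5]
  slope [-8.0000e-03 -2.8333e+01]
  slope [-1.7000e-02  4.9236e+01]
```

```bash
cat >> h.py <<'E'
def to(x,y,z,tool_y_deg=None):
    "shift/turn in the present tool axes to a world pose; tool_y_deg = world heading of tool y"
    s=r.get_state();M=R.from_quat(s['ee_rot']).as_matrix()
    d=M.T@(np.array([x,y,z])-s['ee_pos'])
    h=np.degrees(np.arctan2(M[1,1],M[0,1]))
    t=0 if tool_y_deg is None else -np.radians((tool_y_deg-h+180)%360-180)
    print('shift',d.round(1),'turn',round(t,3),'heading',h.round(1))
E
python3 - <<'E'
from h import *
to(496.4,-336.6,79.4,-25.2)
P=np.load('top0.npy');print('bowl/wheel max z',np.nanmax(P[190:270,300:385,2]), 'lamp rail etc', np.nanmax(P[100:280,230:480,2]))
E
```

```text
shift [ 409.3 -186.1  162.6] turn -0.907 heading -77.2
bowl/wheel max z 137.19666204756834 lamp rail etc 206.03873578066612
```

Request:
{"fn": "handwheel", "kwargs": {"moves": [[[62,100,-45,20,-0.25],[62,200,-90,30,-0.5],[62,300,-135,45,-0.75],[62,409,-186,60,-0.907],[62,409,-186,60,-0.907],[62,409,-186,60,-0.907],[62,409,-186,60,-0.907],[62,409,-186,60,-0.907],[62,409,-186,60,-0.907],[62,409,-186,60,-0.907],[62,409,-186,60,-0.907],[62,409,-186,60,-0.907]]], "grip_n": 60}}

```text
t: 1.3
ee_pos: [495.6, -337.7, 182.2]
ee_rot: [0.844, 0.536, -0.0, -0.0]
force: [-0.1, -0.2, -0.1]
finger_gap: 61.8
finger_force: 0.0
```

```bash
python3 - <<'E'
from h import *
to(496.4,-336.6,79.4,-25.2)
s=snap('top','t1.png');im=cv2.imread('pics/t1.png');cv2.imwrite('pics/c2.png',cv2.resize(im[150:270,370:500],None,fx=4.5,fy=4.5,interpolation=cv2.INTER_CUBIC))
E
```

```text
shift [  1.4   0.3 102.8] turn -0.0 heading -25.2
```

Request:
{"fn": "handwheel", "kwargs": {"moves": [[[62,1,0,30,0],[62,1,0,60,0],[62,1,0,85,0],[62,1,0,95,0],[62,1,0,103,0],[62,1,0,103,0]]]}}

```text
t: 1.95
ee_pos: [496.3, -336.8, 79.2]
ee_rot: [0.845, 0.535, -0.0, -0.0]
force: [-0.0, 0.2, 0.8]
finger_gap: 61.9
finger_force: 0.0
```

Request:
{"fn": "handwheel", "kwargs": {"moves": [[[30,0,0,0,0],[30,0,0,0,0],[30,0,0,0,0],[30,0,0,0,0],[30,0,0,0,0],[30,0,0,0,0]]], "grip_n": 60}}

```text
t: 2.55
ee_pos: [497.1, -336.9, 80.5]
ee_rot: [0.844, 0.536, 0.0, 0.001]
force: [-1.9, -0.4, 7.3]
finger_gap: 40.2
finger_force: 59.6
```

```bash
python3 - <<'E'
from h import *
s=snap('top','t2.png');im=cv2.imread('pics/t2.png')
s2=snap('side','s2.png');im2=cv2.imread('pics/s2.png')
cv2.imwrite('pics/c2.png',cv2.resize(im[150:270,370:500],(600,554),interpolation=cv2.INTER_CUBIC))
E
```

```text
(no output)
```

View pics/c2.png

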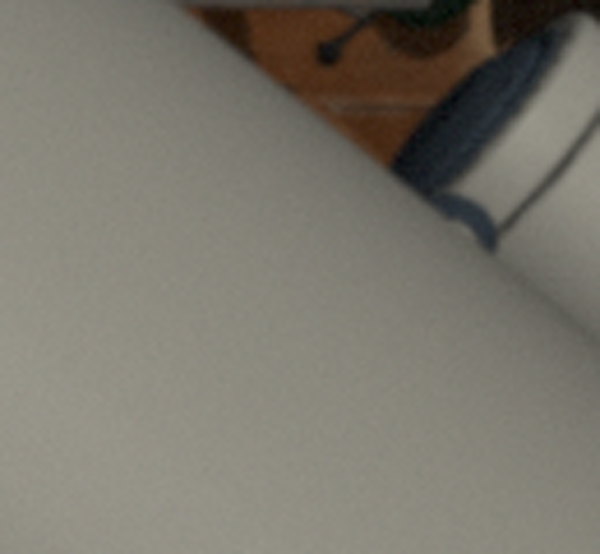

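The top view is blocked by the wrist. The opening is 40 mm where I expected 48, with 7 N upwards, so I may be gripping the rounded corners. I'll check the side picture.

```bash
python3 - <<'E'
import cv2
im=cv2.imread('pics/s2.png');cv2.imwrite('pics/c3.png',cv2.resize(im[60:230,270:470],(800,680),interpolation=cv2.INTER_CUBIC)[:600])
E
```

```text
(no output)
```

View pics/c3.png

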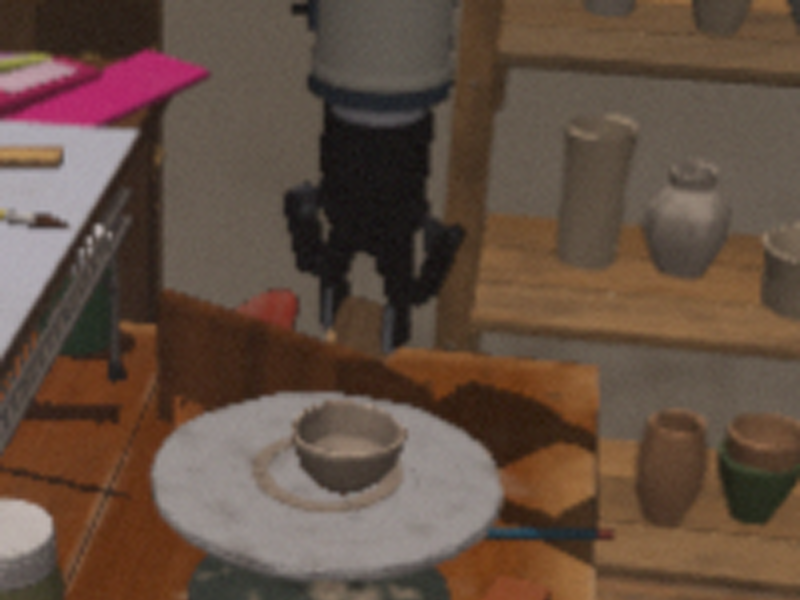

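The side crop shows the rib between the pads at crop (360,325), its narrower rounded end inside the fingers. I'll open, go lower and grip again.

Request:
{"fn": "handwheel", "kwargs": {"moves": [[[62,0,0,0,0],[62,0,0,0,0],[62,0,0,0,0],[62,0,0,0,0],[62,0,0,2,0],[62,0,0,4,0],[62,0,0,4,0]]]}}

```text
t: 3.35
ee_pos: [496.5, -336.2, 74.8]
ee_rot: [0.844, 0.536, -0.0, -0.0]
force: [-0.5, -1.4, 0.0]
finger_gap: 61.9
finger_force: 0.0
```

Request:
{"fn": "handwheel", "kwargs": {"moves": [[[62,0,0,1.5,0],[62,0,0,3,0],[62,0,0,3,0]]]}}

```text
t: 3.65
ee_pos: [496.6, -336.3, 72.0]
ee_rot: [0.844, 0.536, -0.0, -0.0]
force: [0.3, -0.1, -0.2]
finger_gap: 62.0
finger_force: 0.0
```

Request:
{"fn": "handwheel", "kwargs": {"moves": [[[30,0,0,0,0],[30,0,0,0,0],[30,0,0,0,0],[30,0,0,0,0],[30,0,0,0,0],[30,0,0,0,0]]], "grip_n": 60}}

```text
t: 4.25
ee_pos: [496.7, -336.4, 72.5]
ee_rot: [0.844, 0.536, 0.0, 0.0]
force: [0.3, 1.0, 5.3]
finger_gap: 41.0
finger_force: 59.5
```

Request:
{"fn": "handwheel", "kwargs": {"moves": [[[30,-3,0,-4,0],[30,-5.7,0,-8.2,0],[30,-5.7,0,-8.2,0]]], "grip_n": 60}}

```text
t: 4.55
ee_pos: [494.3, -342.1, 81.1]
ee_rot: [0.844, 0.536, 0.0, 0.0]
force: [1.0, 0.2, 0.8]
finger_gap: 41.3
finger_force: 60.0
```

```bash
python3 - <<'E'
from h import *
s=snap('top');P=cloud(s)
s2=snap('side','s3.png');im=cv2.imread('pics/s3.png');cv2.imwrite('pics/c4.png',cv2.resize(im[100:180,320:420],(700,560),interpolation=cv2.INTER_CUBIC))
print(r.get_state()['finger_gap'])
E
```

```text
40.7180828165308
```

View pics/c4.png

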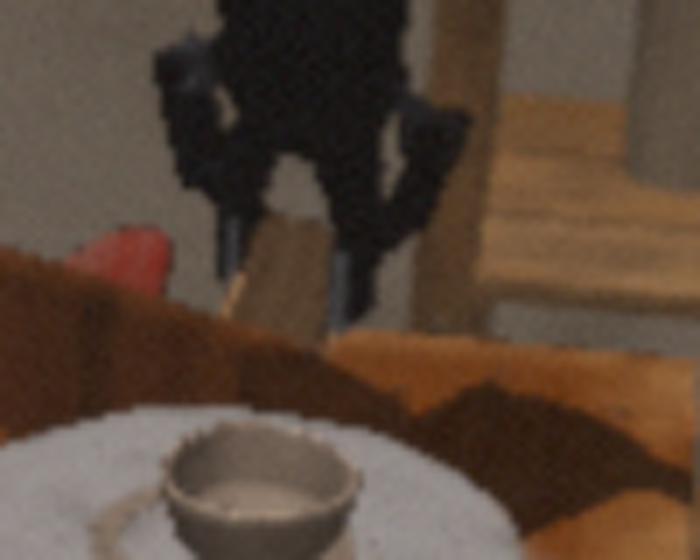

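The rib came up with the fingers, its top at crop (290,225) between the pads. I'll draw it fully out along the slot, then lift.

Request:
{"fn": "handwheel", "kwargs": {"moves": [[[30,-7,0,-10,0],[30,-14,0,-20,0],[30,-21,0,-30,0],[30,-28,0,-40,0],[30,-33,0,-47,0],[30,-33,0,-47,0],[30,-33,0,-80,0],[30,-33,0,-120,0],[30,-33,0,-150,0],[30,-33,0,-150,0],[30,-33,0,-150,0]]]}}

```text
t: 5.75
ee_pos: [480.2, -371.3, 230.5]
ee_rot: [0.844, 0.536, 0.0, 0.0]
force: [-0.1, 1.2, -1.1]
finger_gap: 41.0
finger_force: 60.1
```

```bash
python3 - <<'E'
from h import *
# rack frame (5.3 deg), centre (569,258)
t=np.radians(5.3);rx=np.array([np.cos(t),np.sin(t)]);ry=np.array([-rx[1],rx[0]])
p=np.array([569,258])+rx*(-200)+ry*(-4)
print(p);to(*p,230,5.3-90)
E
```

```text
[370.22454271 235.54298372]
shift [ 5.022e+02 -3.579e+02  2.000e-01] turn 1.038 heading -25.2
```

Request:
{"fn": "handwheel", "kwargs": {"moves": [[[30,40,-28,0,0.1],[30,80,-56,0,0.2],[30,120,-84,0,0.3],[30,160,-112,0,0.4],[30,200,-140,0,0.5],[30,240,-168,0,0.6],[30,280,-196,0,0.7],[30,320,-224,0,0.8],[30,360,-252,0,0.9],[30,400,-280,0,0.95],[30,440,-308,0,1],[30,470,-336,0,1.038]]]}}

```text
t: 6.95
ee_pos: [375.1, 199.1, 229.3]
ee_rot: [0.999, 0.046, -0.001, 0.0]
force: [1.2, 0.2, 0.2]
finger_gap: 40.9
finger_force: 60.1
```

```bash
python3 - <<'E'
from h import *
to(370.2,235.5,230,5.3-90)
E
```

```text
shift [ -1.6 -36.7  -0.7] turn -0.001 heading -84.8
```

Request:
{"fn": "handwheel", "kwargs": {"moves": [[[30,-1.6,-25,0,0],[30,-1.6,-36.7,0,0],[30,-1.6,-36.7,0,0]]]}}

```text
t: 7.25
ee_pos: [370.9, 234.0, 229.6]
ee_rot: [0.999, 0.047, -0.001, 0.0]
force: [0.5, -0.5, -0.7]
finger_gap: 40.7
finger_force: 60.2
```

```bash
python3 - <<'E'
from h import *
t=np.radians(5.3);rx=np.array([np.cos(t),np.sin(t),0]);ry=np.array([-rx[1],rx[0],0])
p=r.get_state()['ee_pos'];print(p)
for n in('side','top'):
    s=snap(n,n+'5.png');P=cloud(s);D=P-p;X=D@rx;Y=D@ry;Z=D[...,2]
    k=(X>-25)&(X<100)&(abs(Y)<45)&(Z>-100)&(Z<10)
    v,u=np.where(k);print(n,k.sum(),u.min(),u.max(),v.min(),v.max())
    hsv=cv2.cvtColor(cv2.imread(f'pics/{n}5.png'),cv2.COLOR_BGR2HSV)
    w=k&(hsv[...,2]>70)
    for z in range(-90,10,8):
        q=w&(Z>=z)&(Z<z+8)
        if q.sum()>3: print(z+4,q.sum(),'X',np.percentile(X[q],[5,50,95]).round(1),'Y',np.percentile(Y[q],[2,98]).round(1))
im=cv2.imread('pics/side5.png');cv2.imwrite('pics/c5.png',cv2.resize(im[120:320,300:500],(600,600),interpolation=cv2.INTER_CUBIC))
E
```

```text
[370.87121053 233.97871349 229.60887107]
side 675 370 413 206 245
-54 5 X [45.9 50.2 51.9] Y [ 1.4 13.9]
-46 45 X [42.7 47.4 50.4] Y [-18.3  18.6]
-38 75 X [36.7 42.8 45.9] Y [-21.1  22.5]
-30 84 X [30.3 36.9 39.9] Y [-21.4  22.9]
-22 77 X [24.7 31.9 35.3] Y [-21.  23.]
-14 83 X [19.3 26.  29.7] Y [-18.6  23.8]
-6 107 X [-4.8 19.7 23.7] Y [-19.7  28.6]
2 79 X [-10.7  14.6  17.9] Y [-17.9  28.5]
10 16 X [-11.4  10.8  13. ] Y [-15.6  27.5]
top 385 168 195 258 277
-54 7 X [52.1 52.8 53.7] Y [-11.6   7.4]
-46 40 X [46.8 49.4 52.5] Y [-22.7  13.1]
-38 65 X [40.1 43.7 46.9] Y [-27.5  16. ]
-30 68 X [32.3 38.  41.1] Y [-26.9  18.4]
-22 56 X [29.5 33.1 37.1] Y [-26.2  17.2]
-14 67 X [24.1 27.4 30.3] Y [-26.1  17.9]
-6 57 X [18.2 21.8 24.9] Y [-25.1  13.9]
2 15 X [14.9 16.9 19.1] Y [-24.7 -11.7]
```

View pics/c5.png

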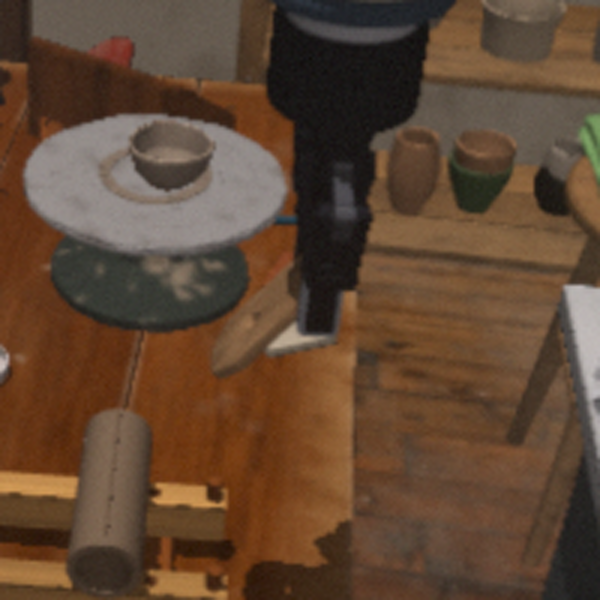

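The side crop shows the rib gripped squarely, sloping down-forward at 35°, its lower end at crop (225,365). The tube is ahead on the rails at (110,500). I'll compute the descent behind the tube.

```bash
python3 - <<'E'
from h import *
t=np.radians(5.3);rx=np.array([np.cos(t),np.sin(t),0]);ry=np.array([-rx[1],rx[0],0]);o=np.array([569,258,0])
for n in('side','top'):
    P=np.load(n+'0.npy');D=P-o;X=D@rx;Y=D@ry;Z=P[...,2]
    for nm,c in(('near',-94),('park',107)):
        q=(abs(X-c)<40)&(abs(Y)<80)&(Z>62)&(Z<96)
        mid=q&(abs(Y)<40)
        A=np.c_[2*X[mid],2*Z[mid],np.ones(mid.sum())];b=X[mid]**2+Z[mid]**2
        s=np.linalg.lstsq(A,b,rcond=None)[0]
        print(n,nm,'circle X,Z',s[:2].round(1),np.sqrt(s[2]+s[0]**2+s[1]**2).round(1),'Y',np.percentile(Y[q],[1,99]).round(1),'X',np.percentile(X[q],[1,99]).round(1),'Zmax',np.percentile(Z[q],98).round(1))
to(388,237,114)
E
```

```text
side near circle X,Z [-94.9  69.4] 21.4 Y [-61.8  57. ] X [-116.7  -73.6] Zmax 91.8
side park circle X,Z [105.6  66. ] 21.3 Y [-49.4  69. ] X [ 83.7 125.4] Zmax 88.5
top near circle X,Z [-92.9  68.6] 20.8 Y [-66.3  52.8] X [-114.9  -71.9] Zmax 91.1
top park circle X,Z [107.4  65.9] 20.4 Y [-53.7  66.2] X [ 85.9 127.1] Zmax 88.0
shift [ 17.2  -3.  115.9] turn 0 heading -84.7
```

Request:
{"fn": "handwheel", "kwargs": {"moves": [[[30,17,-3,30,0],[30,17,-3,60,0],[30,17,-3,90,0],[30,17,-3,110,0],[30,17,-3,116,0],[30,17,-3,116,0]]]}}

```text
t: 7.95
ee_pos: [388.0, 236.9, 114.1]
ee_rot: [0.999, 0.046, -0.001, 0.0]
force: [0.4, 0.2, -0.3]
finger_gap: 41.1
finger_force: 60.2
```

Request:
{"fn": "handwheel", "kwargs": {"moves": [[[30,4,0,0,0],[30,8,0,0,0],[30,11,0,0,0],[30,14,0,0,0],[30,17,0,0,0],[30,20,0,0,0],[30,20,0,0,0]]]}}

```text
t: 8.65
ee_pos: [408.4, 239.9, 114.5]
ee_rot: [0.999, 0.046, 0.0, -0.0]
force: [-0.3, -0.3, -0.0]
finger_gap: 41.1
finger_force: 60.2
```

```bash
cat > look.py <<'E'
from h import *
import sys
t=np.radians(5.3);rx=np.array([np.cos(t),np.sin(t),0]);ry=np.array([-rx[1],rx[0],0]);o=np.array([569,258,0])
n=sys.argv[1]
s=snap(n,sys.argv[2] if len(sys.argv)>2 else None);P=cloud(s);D=P-o;X=D@rx;Y=D@ry;Z=P[...,2]
# end of tube outside the rib: columns with |Y| beyond the rails
for nm,lo,hi in(('near',-125,66),('park',80,135)):
  for a,b in((-62,-30),(30,62)):
    q=(X>lo)&(X<hi)&(Y>a)&(Y<b)&(Z>78)&(Z<96)
    if q.sum()>5: print(nm,(a,b),q.sum(),'X mid',np.median(X[q]).round(1),np.percentile(X[q],[2,98]).round(1),'Z',np.percentile(Z[q],97).round(1))
st=r.get_state();print('tcp X,Y',((st['ee_pos']-o)@rx).round(1),((st['ee_pos']-o)@ry).round(1),st['ee_pos'][2].round(1),'F',st['force'].round(1),st['t'])
E
python3 look.py side side6.png
```

```text
near (-62, -30) 226 X mid -88.2 [-105.7  -68.3] Z 91.5
near (30, 62) 286 X mid -86.0 [-104.   -66.7] Z 91.8
park (-62, -30) 137 X mid 102.3 [ 88.2 122.5] Z 88.3
park (30, 62) 255 X mid 103.2 [ 88.7 123.4] Z 88.3
tcp X,Y -161.9 -3.3 114.5 F [ 0.4  0.1 -0.9] 8.7
```

Request:
{"fn": "handwheel", "kwargs": {"moves": [[[30,3,0,0,0],[30,7,0,0,0],[30,11,0,0,0],[30,15,0,0,0],[30,19,0,0,0],[30,23,0,0,0],[30,27,0,0,0],[30,31,0,0,0],[30,35,0,0,0],[30,39,0,0,0],[30,43,0,0,0],[30,47,0,0,0]]]}}

```text
t: 9.9
ee_pos: [455.1, 244.2, 114.5]
ee_rot: [0.999, 0.046, 0.0, -0.0]
force: [-0.4, -0.1, -0.9]
finger_gap: 41.1
finger_force: 60.2
```

```bash
python3 look.py side
```

```text
near (-62, -30) 233 X mid -44.1 [-61.2 -23.8] Z 91.8
near (30, 62) 275 X mid -42.4 [-59.8 -22.3] Z 91.5
park (-62, -30) 138 X mid 102.5 [ 88.6 122.5] Z 88.1
park (30, 62) 256 X mid 102.5 [ 88.1 122.5] Z 88.0
tcp X,Y -114.0 -3.2 114.5 F [ 0.8 -0.   0.1] 9.95
```

Request:
{"fn": "handwheel", "kwargs": {"moves": [[[30,3,0,0,0],[30,7,0,0,0],[30,11,0,0,0],[30,15,0,0,0],[30,19,0,0,0],[30,23,0,0,0],[30,27,0,0,0],[30,31,0,0,0],[30,35,0,0,0],[30,39,0,0,0],[30,43,0,0,0],[30,46,0,0,0]]]}}

```text
t: 11.15
ee_pos: [500.9, 248.4, 114.5]
ee_rot: [0.999, 0.046, 0.0, -0.0]
force: [-0.6, -1.0, -0.4]
finger_gap: 40.9
finger_force: 60.2
```

Request:
{"fn": "handwheel", "kwargs": {"moves": [[[30,3,0,0,0],[30,6,0,0,0],[30,8.5,0,0,0],[30,11,0,0,0],[30,13,0,0,0],[30,15,0,0,0]]]}}

```text
t: 11.75
ee_pos: [515.6, 249.8, 114.5]
ee_rot: [0.999, 0.046, -0.0, 0.0]
force: [0.2, 0.4, 0.3]
finger_gap: 41.3
finger_force: 60.2
```

```bash
python3 look.py side
```

```text
near (-62, -30) 225 X mid 15.3 [-0.8 36.1] Z 91.9
near (30, 62) 268 X mid 17.9 [ 1.4 38.1] Z 91.2
park (-62, -30) 130 X mid 102.0 [ 88.6 121.5] Z 88.2
park (30, 62) 256 X mid 103.0 [ 89.  122.3] Z 87.8
tcp X,Y -53.6 -3.2 114.5 F [-0.6 -0.3  0. ] 11.8
```

Request:
{"fn": "handwheel", "kwargs": {"moves": [[[30,2,0,0,0],[30,4,0,0,0],[30,6,0,0,0],[30,8,0,0,0],[30,9.5,0,0,0],[30,11,0,0,0],[30,12,0,0,0]]]}}

```text
t: 12.5
ee_pos: [527.5, 250.9, 114.5]
ee_rot: [0.999, 0.046, 0.0, -0.0]
force: [1.1, -0.0, -0.8]
finger_gap: 40.8
finger_force: 60.2
```

```bash
python3 look.py side
```

```text
near (-62, -30) 201 X mid 46.8 [32.8 64.4] Z 90.7
near (30, 62) 223 X mid 48.6 [34.3 65.4] Z 90.6
park (-62, -30) 135 X mid 102.6 [ 88.3 121.3] Z 87.7
park (30, 62) 260 X mid 102.9 [ 88.2 122.3] Z 88.1
tcp X,Y -41.8 -3.2 114.5 F [-1.   0.4  0.3] 12.55
```

Request:
{"fn": "handwheel", "kwargs": {"moves": [[[30,1,0,0,0],[30,2,0,0,0],[30,2,0,0,0],[30,2,0,0,0]]]}}

```text
t: 12.95
ee_pos: [529.4, 251.1, 114.5]
ee_rot: [0.999, 0.046, -0.0, 0.0]
force: [0.3, 0.0, 0.5]
finger_gap: 40.8
finger_force: 60.2
```

```bash
python3 look.py side
```

```text
near (-62, -30) 204 X mid 41.6 [26.  60.8] Z 88.6
near (30, 62) 226 X mid 43.8 [28.5 61.5] Z 88.9
park (-62, -30) 134 X mid 102.1 [ 88.5 121.8] Z 88.0
park (30, 62) 264 X mid 102.8 [ 88.8 122.6] Z 88.3
tcp X,Y -40.1 -3.3 114.5 F [-0.1 -0.   0.4] 13.0
```

The tube dropped into the hollow (top now 88.7, X ≈ 44) and the parked tube hasn't moved. I'll back off, lift and return.

Request:
{"fn": "handwheel", "kwargs": {"moves": [[[30,-10,0,0,0],[30,-30,0,0,0],[30,-55,0,0,0],[30,-80,0,-20,0],[30,-110,0,-60,0],[30,-140,0,-100,0],[30,-160,0,-116,0],[30,-160,0,-116,0],[30,-160,0,-116,0]]]}}

```text
t: 13.9
ee_pos: [369.7, 236.2, 230.6]
ee_rot: [0.999, 0.047, 0.0, -0.0]
force: [-0.1, 0.5, -0.8]
finger_gap: 41.0
finger_force: 60.2
```

```bash
python3 look.py side side7.png;python3 look.py top; python3 - <<'E'
from h import *
to(480.2,-371.3,230.5,-25.2)
im=cv2.imread('pics/side7.png');cv2.imwrite('pics/c6.png',cv2.resize(im[220:360,170:400],(800,487),interpolation=cv2.INTER_CUBIC))
E
```

```text
near (-62, -30) 203 X mid 40.6 [25.6 60.3] Z 89.1
near (30, 62) 232 X mid 43.1 [27.8 61.7] Z 88.3
park (-62, -30) 131 X mid 101.3 [ 88.2 120.9] Z 88.4
park (30, 62) 262 X mid 102.8 [ 88.1 122.2] Z 88.1
tcp X,Y -200.1 -3.3 230.1 F [ 0.1  0.2 -0.2] 13.95
near (-62, -30) 168 X mid 44.0 [29.9 61.7] Z 87.7
near (30, 62) 119 X mid 45.2 [31.  63.2] Z 87.8
park (-62, -30) 130 X mid 105.3 [ 89.9 122.2] Z 87.9
park (30, 62) 171 X mid 105.9 [ 90.6 123.8] Z 88.1
tcp X,Y -200.0 -3.4 229.8 F [-0.3 -0.5 -0.4] 14.0
shift [ 5.32e+01  6.15e+02 -6.00e-01] turn -1.038 heading -84.7
```

View pics/c6.png

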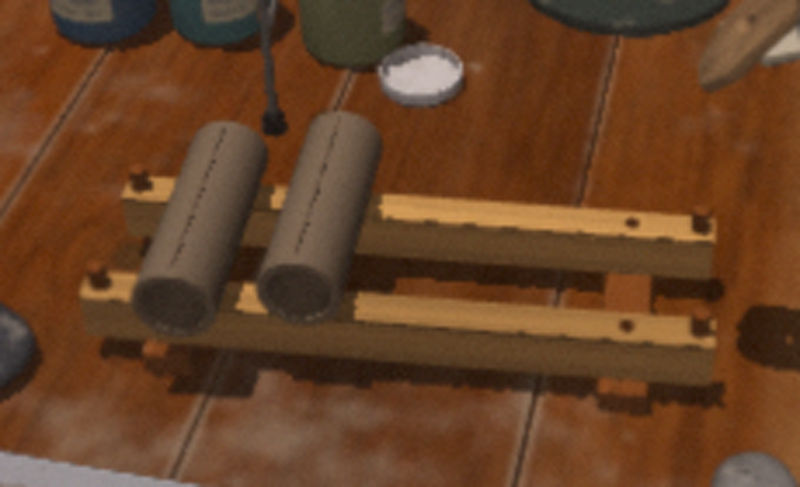

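The picture shows both tubes seated side by side, (320,215) and (200,225), with a clear gap. Now the rib goes back.

Request:
{"fn": "handwheel", "kwargs": {"moves": [[[30,4,45,0,-0.08],[30,8,92,0,-0.17],[30,12,140,0,-0.26],[30,16,188,0,-0.35],[30,20,236,0,-0.44],[30,25,284,0,-0.53],[30,29,332,0,-0.62],[30,33,380,0,-0.71],[30,37,428,0,-0.8],[30,41,476,0,-0.89],[30,46,524,0,-0.96],[30,50,570,0,-1.038]]]}}

```text
t: 15.2
ee_pos: [472.6, -329.4, 228.9]
ee_rot: [0.844, 0.537, -0.0, -0.001]
force: [1.4, 0.3, 1.1]
finger_gap: 41.0
finger_force: 60.3
```

```bash
python3 - <<'E'
from h import *
to(480.2,-371.3,230.5,-25.2)
E
```

```text
shift [-34.8  24.7  -1.6] turn 0.002 heading -25.1
```

Request:
{"fn": "handwheel", "kwargs": {"moves": [[[30,-15,12,0,0],[30,-32.5,24.7,0,0],[30,-32.5,24.7,0,0],[30,-32.5,24.7,40,0],[30,-32.5,24.7,75,0],[30,-32.5,24.7,95,0],[30,-32.5,24.7,99,0],[30,-32.5,24.7,99,0]]]}}

```text
t: 16.0
ee_pos: [481.0, -366.2, 130.7]
ee_rot: [0.844, 0.536, -0.0, -0.001]
force: [-0.5, -0.8, -0.3]
finger_gap: 40.9
finger_force: 60.2
```

```bash
python3 - <<'E'
from h import *
to(479.9+1.06,-371.4+2.26,129.1,-25.2)
s=snap('top');P=cloud(s);print('kidney px',P[199,445].round())
E
```

```text
shift [-2.6  1.2  1.6] turn -0.0 heading -25.2
kidney px [ 571. -358.   77.]
```

Request:
{"fn": "handwheel", "kwargs": {"moves": [[[30,-2.6,1.2,1.6,0],[30,-2.6,1.2,1.6,0],[30,0.3,1.2,5.7,0],[30,3.1,1.2,9.8,0],[30,6,1.2,13.9,0],[30,8.9,1.2,18,0],[30,8.9,1.2,18,0]]]}}

```text
t: 16.75
ee_pos: [486.0, -358.3, 112.7]
ee_rot: [0.844, 0.536, -0.0, -0.001]
force: [0.8, -0.5, -0.8]
finger_gap: 41.1
finger_force: 60.2
```

```bash
python3 - <<'E'
from h import *
to(496.4+1.06,-336.4+2.26,73.9,-25.2)
E
```

```text
shift [26.7  0.1 38.8] turn 0.0 heading -25.2
```

Request:
{"fn": "handwheel", "kwargs": {"moves": [[[30,4,0,5.7,0],[30,8,0,11.5,0],[30,12,0,17.2,0],[30,16,0,23,0],[30,20,0,28.7,0],[30,23.5,0,33.7,0],[30,23.5,0,33.7,0]]]}}

```text
t: 17.45
ee_pos: [496.0, -337.1, 79.0]
ee_rot: [0.844, 0.536, -0.0, -0.001]
force: [0.7, -0.4, -0.1]
finger_gap: 40.9
finger_force: 60.2
```

```bash
python3 - <<'E'
from h import *
to(496.4,-336.4,72.4,-25.2)
E
```

```text
shift [0.8 0.1 6.6] turn 0.0 heading -25.2
```

Free so far. I'll go the last few mm in small steps and watch the force.

Request:
{"fn": "handwheel", "kwargs": {"moves": [[[30,0.3,0,2,0],[30,0.5,0,4,0],[30,0.8,0,5.5,0],[30,0.8,0,5.5,0]]]}}

```text
t: 17.85
ee_pos: [496.3, -337.1, 74.2]
ee_rot: [0.844, 0.536, -0.0, -0.0]
force: [0.1, 0.0, 0.4]
finger_gap: 40.6
finger_force: 60.2
```

Request:
{"fn": "handwheel", "kwargs": {"moves": [[[30,0.3,0,1,0],[30,0.3,0,1,0],[30,0.3,0,1,0]]]}}

```text
t: 18.15
ee_pos: [496.6, -336.8, 73.3]
ee_rot: [0.844, 0.536, 0.0, 0.0]
force: [0.2, 1.1, 0.2]
finger_gap: 40.7
finger_force: 60.2
```

Request:
{"fn": "handwheel", "kwargs": {"moves": [[[30,0.6,0,1,0],[30,0.6,0,1,0],[30,0.6,0,1,0]]]}}

```text
t: 18.45
ee_pos: [496.9, -336.4, 72.5]
ee_rot: [0.844, 0.536, 0.0, 0.0]
force: [-0.5, -0.1, 5.3]
finger_gap: 40.9
finger_force: 60.4
```

Request:
{"fn": "handwheel", "kwargs": {"moves": [[[30,0.6,0,0.8,0],[30,0.6,0,0.8,0]]]}}

```text
t: 18.65
ee_pos: [497.2, -336.3, 72.2]
ee_rot: [0.844, 0.536, -0.0, 0.001]
force: [-4.6, -2.4, 13.4]
finger_gap: 41.1
finger_force: 61.1
```

Request:
{"fn": "handwheel", "kwargs": {"moves": [[[50,0.6,0,0.8,0],[62,0.6,0,0.8,0],[62,0.6,0,0.8,0],[62,0.6,0,0.8,0],[62,0,0,0,0]]]}}

```text
t: 19.15
ee_pos: [497.0, -335.6, 71.3]
ee_rot: [0.844, 0.536, -0.0, -0.0]
force: [-0.6, -0.2, -0.1]
finger_gap: 61.9
finger_force: 0.0
```

Request:
{"fn": "handwheel", "kwargs": {"moves": [[[62,0,0,-10,0],[62,0,0,-30,0],[62,0,0,-70,0],[62,0,0,-110,0],[62,0,0,-150,0],[62,-40,0,-150,0],[62,-80,0,-150,0],[62,-120,0,-150,0],[62,-160,0,-150,0],[62,-200,0,-150,0],[62,-200,0,-150,0]]]}}

```text
t: 20.25
ee_pos: [409.5, -520.8, 222.1]
ee_rot: [0.845, 0.534, -0.0, 0.001]
force: [0.1, 0.1, 0.2]
finger_gap: 61.9
finger_force: 0.0
```

```bash
python3 - <<'E'
from h import *
s=snap('top','top9.png');np.save('top9.npy',cloud(s))
im=cv2.imread('pics/top9.png');cv2.imwrite('pics/c7.png',cv2.resize(im[130:280,155:485],(800,364),interpolation=cv2.INTER_CUBIC))
E
sed 's/top0.npy/top9.npy/;s/top0.png/top9.png/' m.py > m9.py; python3 m9.py | grep -E 'wood|kid|plane'
```

```text
plane [ 546.2 -328.8   72.8] [-0.254 -0.512  0.82 ] 1490 2049 yaw 63.66164934669601
wood 236 [ 499.  -331.3   88.3] maxd 45.4
kid 146 [ 566.6 -360.1   81.9] maxd 34.0Traceback (most recent call last):
  File "m9.py", line 31, in <module>
    k=cv2.minAreaRect(T[:,:2].astype(np.float32));print(nm,len(T),k,T[:,2].max())
                                                                    ~~~~~~~~~~^^
    return umr_maximum(a, axis, None, out, keepdims, initial, where)
ValueError: zero-size array to reduction operation maximum which has no identity
```

View pics/c7.png

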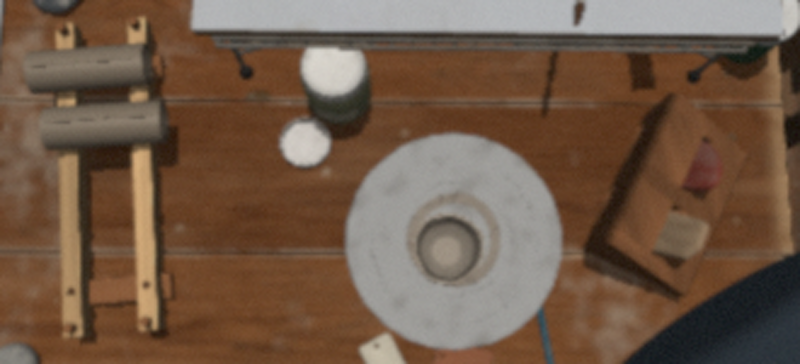

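The rib is back at crop (680,235), standing out as before (45.4 against 46.0). The kidney and both tubes are in place. One last check that the rib lies against the slot's lower wall.

```bash
sed -i '/^for nm,(u0/,/minAreaRect(T/d' m9.py; python3 m9.py | grep -E 'z\+face'
```

```text
wood 175 normal [0.346 0.717 0.605] yaw 64.2 y rng [-614.2 -613.3 -593.6 -572.1 -571.2] along -inw [105.7 141.9] z+face at -22.2
kid 99 normal [0.368 0.699 0.613] yaw 62.2 y rng [-691.9 -688.8 -665.7 -647.8 -646.8] along -inw [106.8 132.6] z+face at -23.6
```

Its pose matches the start to within about 2 mm, so the rib is home. Handing in.

```bash
python3 -c "
from bench import r
print(r.job_done())"
```

```text
the job is handed in; nothing more can be done
None
```

The job is handed in at about 20 s of the 67 s: the clay tube was rolled with the wooden rib into the empty hollow, clear of the unmoved parked tube; the rib is back home in its slot to within about 2 mm of its starting pose; and the kidney rib is still in place (no verdict was shown).

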